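# Load the heel wedge and gauge its marked spot

## Task

Load the aluminium sprung tray: set the brown rubber heel wedge (yellow spot upwards) and the plywood packing block side by side in it, both flat on the tray floor, and let go of them. Then take the dial gauge out of its blue rack by its orange handle and hold its steel tip on the yellow spot, square to the wedge's sloping face, pressing gently with about 6 N (never more than 20 N). Finish while still holding the gauge pressed there, without shoving the glue bottle, the jar or the red tub about.

Things in the scene. Friction and masses are not known exactly. Their poses are not given: they have to be found in the camera images.
- stand: Fixed grey base plate of the sprung tray, 150 x 150 mm, 12 mm high, with a 56 mm round post in its middle up to 32 mm. Origin: centre of its underside, on the bench. The tray above it shares its centre and yaw.
- tray_in (a point): Centre of the inner floor of the open aluminium tray, 44 mm above the bench when unpressed. Inside: 64 mm (its x) by 90 mm (its y); walls 4 mm thick, 10 mm above the inner floor. The blocks go side by side along its y, in either order and either way round, each with its own x (56 mm) along the tray's x: 50 + 30 mm fill the 90 mm, 10 mm to spare.
- tray (a joint): How far the tray is pressed straight down, in m, 0 (up) to 0.018. Its preloaded spring carries both blocks without sinking; a push beyond the first 1 to 2 N then sinks it about 1 mm per further newton.
- heel: Brown rubber heel wedge, about 0.14 kg (0.1 to 0.2), footprint 56 mm (its x) x 50 mm (its y). Upright sides; its top slopes at 15 degrees (0.262 rad), from 36 mm high at its -y side up to 49.4 mm at its +y side. Origin: centre of its underside. Grip it across its x (56 mm); it starts flat on the bench.
- spot (a point): Centre of the yellow spot (14 mm across, in a white ring 20 mm across) in the middle of the wedge's sloping top, 42.7 mm above the middle of its underside. Its z axis is the outward normal of the slope, its x axis the wedge's x.
- packing: Plywood packing block, 56 mm (its x) x 30 mm (its y) x 36 mm high, about 0.06 kg. Origin: centre of its underside. Grip it across its x (56 mm); it starts flat on the bench.
- rack: Fixed blue holder for the gauge, 70 x 70 x 40 mm high, with an upright 24 mm hole right through its centre. Origin: centre of its underside.
- gauge: Rigid dial gauge, 126 mm long, 0.18 kg, upright in the rack, tip end 6 mm above the bench. Origin: end of the tip; z up to the handle. From the tip: 8 mm thick round tip and 18 mm collar (0 to 34 mm), black case 22 (x) x 44 mm (y) from 34 to 74 mm, white dial on its -x side, orange square handle 24 x 24 mm from 74 to 126 mm.
- gauge_tip (a point): End of the gauge's steel tip; z runs along the gauge from the tip up to the handle.
- glue: Bystander: yellow glue bottle with blue cap, 52 mm across, 130 mm tall. Origin: centre of its underside.
- jar: Bystander: glass jar with black lid, 60 mm across, 70 mm tall. Origin: centre of its underside.
- tub: Bystander: open red tub, 80 mm across the rim, 75 mm tall. Origin: centre of its underside.
Mind the look-alikes: they are no part of the job. Several things look just like the packing: the one meant starts farthest from the robot's base.

How it is judged:
By the outcome, as a careful person would: the job done as asked, in the order asked, and still so for the second after the job is handed in, while the arm keeps its last pose, push and grip.
It also fails if it takes over 72 s, if anything falls off the work surface, if the arm or the gripper's body presses on something with over 40 N, if the wrist force passes 120 N, or if a joint passes its speed limit or range.

## Robot

A 6-joint arm with a two-finger parallel gripper is mounted at the origin on the work surface. World frame = base frame: x ahead of the robot, y to its left, z up, the work surface at z = 0. Lengths are in m, angles in degrees, forces in N, time in s.
With the tool pointing down it reaches from about 0.35 to 0.775 m from the base axis. Payload 5.5 kg.
Tool frame: the origin (TCP) lies on the centre line of the jaws, within the pads' length; the fingertips stand bot.tip_reach ahead of it and the grasp point (between the pads) lies 2 mm behind it (bot.tip_reach is the distance from the TCP to the fingertips, in m); z points along the fingers, y is the line along which they close (so a half turn about z gives the same grasp; the last joint's range is limited). The gripper opens to 85 mm and grips with 20 to 120 N. Pads are 22 mm wide; open, the fingers measure 114 mm over their backs; the gripper's body (76 mm by 85 mm) begins 54 mm behind the grasp point. The pads swing forward as they close: fully open they stand 13 mm farther back than shut.
Start: joints at [-79.618, 17.945, 2.641, 74.691, 0, 82.002], TCP at [0.181, -0.546, 0.221] pointing down, gripper open.
Joint ranges: [-158.12, 158.12], [-49.38, 96.58], [-58.88, 72.47], [-126.05, 133.96], [-84.25, 85.87], [-180, 180]. Speed limits (degrees/s): [147.25, 147.25, 180, 180, 180, 180].

## Interface

Orientations are given as [roll, pitch, yaw] about the fixed x, y, z axes, in that order (R = Rz(yaw) Ry(pitch) Rx(roll)).
In Python, from cell import telemetry, viewer, ticket, bot gives the robot as it stands.
- The arm moves only by the tool jog_arm, never from a script. Its arguments are lists of equal length, an entry for each row: "travel": the shift along the tool's x, y, z scaled (see below), a list of three; "angular": the turn, a rotation vector about the tool's x, y, z scaled (see below), a list of three; "gripper": the opening, from -1 (shut) to 1 (fully open). A call has 1 to 12 rows; each row is the pose to reach, as a shift and turn from the pose commanded when the call began, along the tool's axes at that moment, turning the shorter way round; what a row does not reach only later rows make up. The controller multiplies each number of a shift by 10 cm and each number of a turn by 180 degrees. A row lasts 1/8 s, in which the tool goes at most 62.5 mm and 10.7 degrees, less where a joint would pass 70% of its speed; a pose out of reach is approached as far as the arm can. A call with a number of a shift or a turn outside -1 to 1 is refused whole. A call with a gripper value outside its range is refused whole. The fingers move at their own pace and stop on an object; the grip force is fixed at half the most. Time passes only in rows, so rows that repeat a pose let the fingers close. It gives the time, the measured TCP pose, the force, the opening and the grip force at its end, in the units of the state.
- telemetry.state(): the state, without advancing time (a new reading comes with each control period).
- viewer.capture(name): name is "side" or "top"; returns the picture (480x640x3 uint8, red, green, blue); there is no depth.
- viewer.camera_params(name): a dict with "vfov" (degrees; the focal length in pixels is half the picture's height over the tangent of half this angle, whatever the lens; pixels are square), "cx", "cy" (the principal point, pixels), "k1" (the pictures are not rectified: a ray, as slopes to the right and down, at radius r is drawn at 1 + k1 r^2 times it, then the intrinsics apply), "R" (3x3) and "t" (3): a world point X has camera coordinates R X + t. Camera axes: x right, y down, z forward; pixel columns grow to the right and rows downward; lengths in m; the calibration is good to about 2 mm. A picture is of the moment at which its call begins. camera_params takes no time and is no camera call.
- ticket.hand_in(): hands the job in; it is judged then, once.
The state is a dict: "clock": time; "qpos": joint angles; "dq": joint speeds; "joint_efforts": joint torques, N m; "eef_pos": TCP position; "eef_rot": TCP orientation; "wrist_force": force on the tool from outside, world axes, zero at the start; "torque": the same for the moment, N m; "gripper_width": opening from 0.0 (shut) to 1.0 (fully open); "grasp_force": force on a finger pad.
Only numpy, scipy, OpenCV 4.12 (cv2) and the standard library are available. Lean on these libraries where they do the work, as an engineer would, in place of code of your own. Each camera call takes 0.05 s, during which the arm holds its last target. There are 200 camera calls.

## Working session

There is one attempt and no reset: what is moved stays moved. The work goes in short steps, Python scripts to look and compute and a tool call to move; the robot and the scene stay as the last step left them, time stands still between calls to the robot, and variables do not carry over. Pictures are saved under pics/ and viewed, at most 10 in all, crops included, and the job is handed in when it is done.

Besides the shell and the picture viewer there is one more tool, called after "Call:" by a JSON object that holds its "api" and its "payload". jog_arm: Moves the arm, as the interface text tells. Shifts and turns lie within -1 to 1; 1 stands for 10 cm of shift or 180 degrees of turn. Its arguments: {"type":"object","properties":{"travel":{"type":"array","items":{"type":"array","items":{"type":"number"}}},"angular":{"type":"array","items":{"type":"array","items":{"type":"number"}}},"gripper":{"type":"array","items":{"type":"number"}}},"required":["travel","angular","gripper"]}

```bash
ls; mkdir -p pics
python3 - <<'E'
from cell import telemetry, viewer, bot
import cv2, json
for n in("side","top"):
    cv2.imwrite(f"pics/{n}0.png",viewer.capture(n)[:,:,::-1]); print(n,viewer.camera_params(n))
print(telemetry.state(), bot.tip_reach)
E
```

```text
pics
side {'vfov': 45.4351126026405, 'cx': 328.96238976114347, 'cy': 236.86171922897742, 'k1': 0.0046907043294691295, 'R': array([[-0.96929087, -0.24576236, -0.00872152],
       [-0.17629781,  0.71917254, -0.67209369],
       [ 0.17144761, -0.6499167 , -0.74041475]]), 't': array([0.51562981, 0.15655812, 1.19274222])}
top {'vfov': 52.481996288656234, 'cx': 324.450344353536, 'cy': 242.3492416398666, 'k1': 0.045081850400609816, 'R': array([[-0.00634049, -0.99979801,  0.01907203],
       [-0.9945552 ,  0.00432103, -0.10412148],
       [ 0.10401804, -0.01962837, -0.9943817 ]]), 't': array([-0.0276713 ,  0.54250294,  0.91238355])}
{'clock': 0.1, 'qpos': array([-7.96189551e+01,  1.79856571e+01,  2.58453085e+00,  7.46907184e+01,
        4.64612487e-05,  8.20030678e+01]), 'dq': array([-0.01903593, -0.06755936,  0.2569767 ,  0.07557417,  0.04468262,
       -0.01551453]), 'joint_efforts': array([ 2.41704096e-03, -4.81726778e+01,  2.99242920e+01,  1.27782114e-02,
       -1.29109180e-04,  5.52516806e-07]), 'eef_pos': array([ 0.18121008, -0.54521106,  0.2199139 ]), 'eef_rot': array([-1.79909055e+02, -1.28234354e-02,  1.83779669e+01]), 'wrist_force': array([ 0.82889171, -0.54902832,  0.63156449]), 'torque': array([0.0022863 , 0.06139871, 0.04260442]), 'grasp_force': 0.0, 'gripper_width': 1.0024914007166352} 0.017
```

View pics/top0.png

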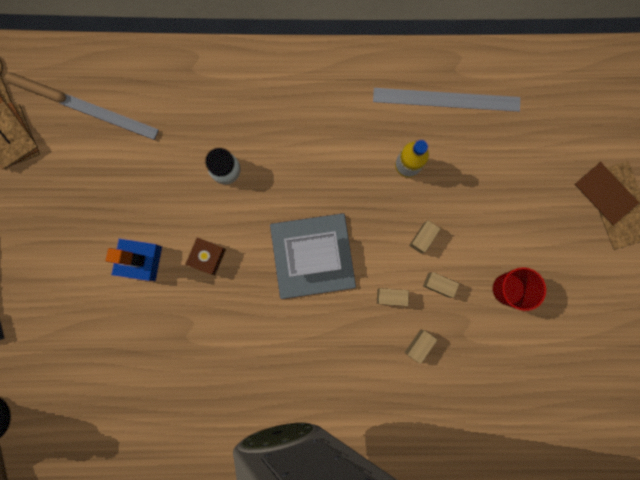

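View pics/side0.png

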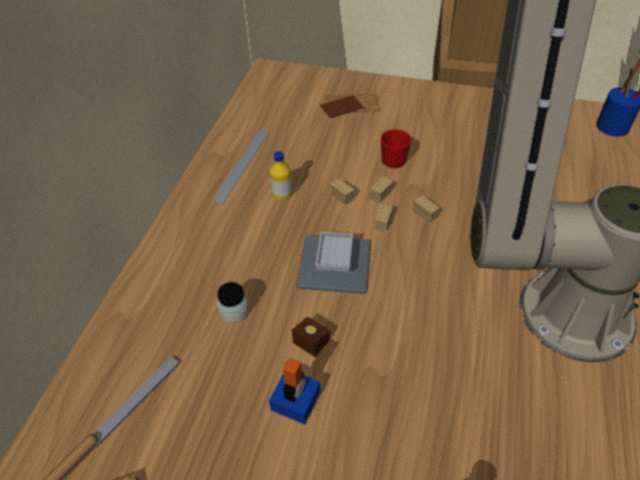

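Run:
```python
import cv2, numpy as np
T=cv2.imread("pics/top0.png");S=cv2.imread("pics/side0.png")
def crop(I,x0,y0,x1,y1,s,step=10):
    c=cv2.resize(I[y0:y1,x0:x1],None,fx=s,fy=s,interpolation=cv2.INTER_CUBIC)
    c=cv2.convertScaleAbs(c,alpha=1.5,beta=10)
    for x in range(-(-x0//step)*step,x1,step):
        p=int((x-x0+.5)*s); cv2.line(c,(p,0),(p,c.shape[0]),(200,200,0),1) ; cv2.putText(c,str(x),(p+1,9),0,.35,(255,255,255),1)
    for y in range(-(-y0//step)*step,y1,step):
        p=int((y-y0+.5)*s); cv2.line(c,(0,p),(c.shape[1],p),(200,200,0),1); cv2.putText(c,str(y),(0,p-1),0,.35,(255,255,255),1)
    return c
def put(name,items,W=800,H=600):
    C=np.zeros((H,W,3),np.uint8)
    for c,x,y in items: C[y:y+c.shape[0],x:x+c.shape[1]]=c
    cv2.imwrite(name,C)
put("pics/a.png",[(crop(T,102,230,162,285,6.6),0,0),(crop(T,183,233,228,281,8.8),410,0)],800,425)
put("pics/b.png",[(crop(T,267,208,360,303,5.3),0,0),(crop(T,408,218,444,256,8),505,0)],800,510)
put("pics/c.png",[(crop(S,266,355,324,424,7),0,0),(crop(S,288,314,334,358,8),415,0),(crop(S,327,176,361,206,7),415,365)],800,600)
put("pics/d.png",[(crop(S,294,228,376,296,9),0,0)],740,600)
```

```text
Traceback (most recent call last):
ValueError: could not broadcast input array from shape (422,396,3) into shape (422,390,3)
```

```bash
cat > crops.py <<'E'
import cv2, numpy as np
def crop(I,x0,y0,x1,y1,s,step=10):
    c=cv2.resize(I[y0:y1,x0:x1],None,fx=s,fy=s,interpolation=cv2.INTER_CUBIC)
    c=cv2.convertScaleAbs(c,alpha=1.5,beta=10)
    for x in range(-(-x0//step)*step,x1,step):
        p=int((x-x0+.5)*s); cv2.line(c,(p,0),(p,c.shape[0]),(200,200,0),1) ; cv2.putText(c,str(x),(p+1,9),0,.35,(255,255,255),1)
    for y in range(-(-y0//step)*step,y1,step):
        p=int((y-y0+.5)*s); cv2.line(c,(0,p),(c.shape[1],p),(200,200,0),1); cv2.putText(c,str(y),(0,p-1),0,.35,(255,255,255),1)
    return c
def put(name,items,W=800,H=600):
    C=np.zeros((H,W,3),np.uint8)
    for c,x,y in items:
        c=c[:H-y,:W-x]; C[y:y+c.shape[0],x:x+c.shape[1]]=c
    cv2.imwrite(name,C)
E
python3 - <<'E'
from crops import *
T=cv2.imread("pics/top0.png");S=cv2.imread("pics/side0.png")
put("pics/a.png",[(crop(T,102,230,163,285,6.6),0,0),(crop(T,183,233,227,281,8.8),410,0)],800,425)
put("pics/b.png",[(crop(T,267,208,360,303,5.3),0,0),(crop(T,408,218,444,256,8),505,0)],800,510)
put("pics/c.png",[(crop(S,266,355,324,424,7),0,0),(crop(S,288,314,334,358,8),415,0),(crop(S,327,176,361,206,7),415,365)],800,600)
put("pics/d.png",[(crop(S,294,228,376,296,8.8),0,0)],740,600)
E
```

```text
(no output)
```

View pics/a.png

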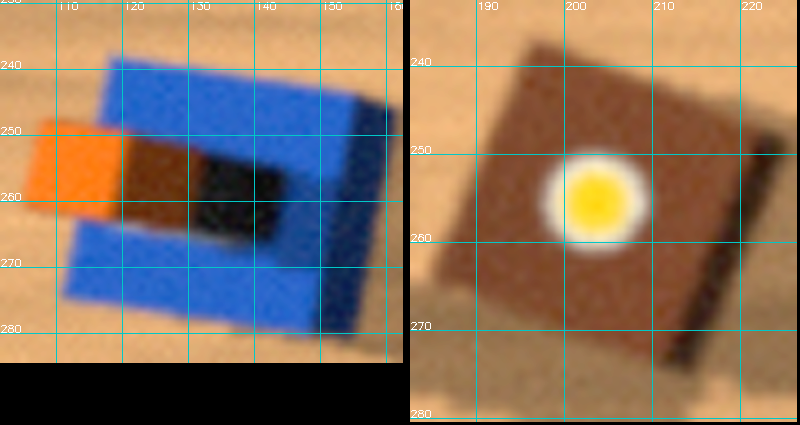

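View pics/b.png

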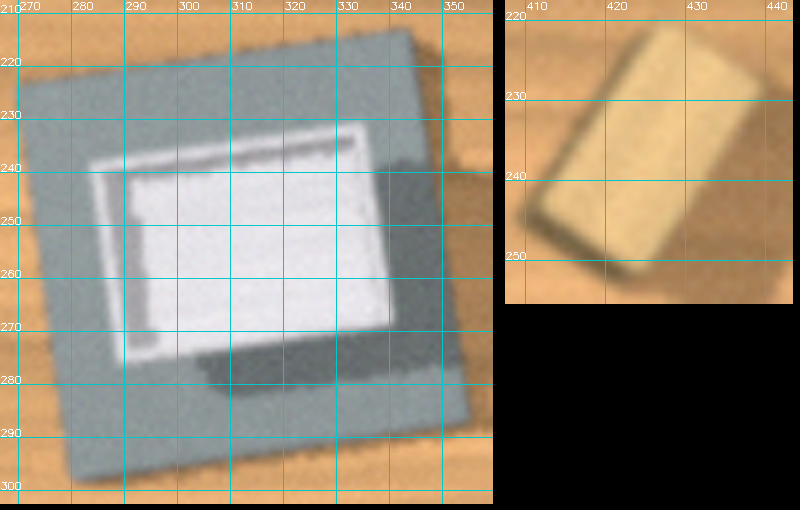

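View pics/c.png

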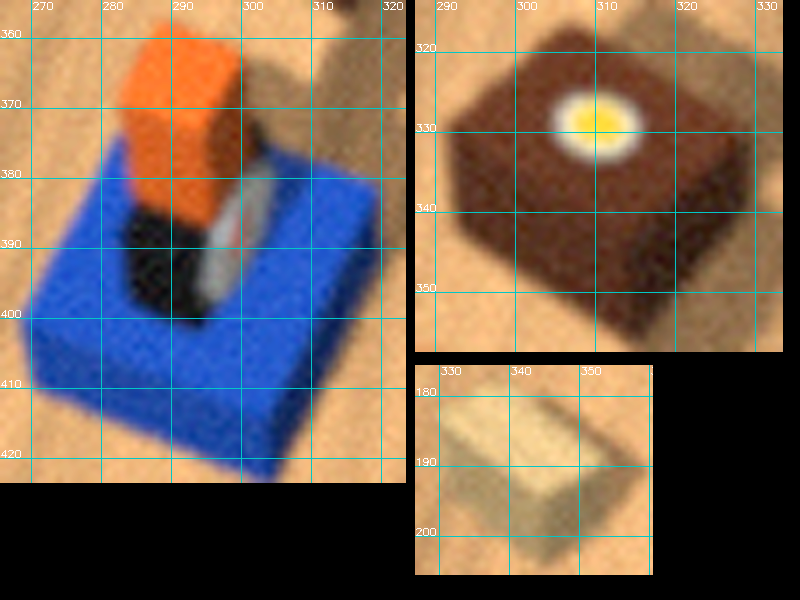

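```bash
cat > cam.py <<'E'
import numpy as np, cv2
from cell import viewer
from scipy.optimize import least_squares
P={n:viewer.camera_params(n) for n in("top","side")}
def proj(n,X):
    p=P[n]; f=240/np.tan(np.radians(p["vfov"]/2))
    K=np.array([[f,0,p["cx"]],[0,f,p["cy"]],[0,0,1]])
    return cv2.projectPoints(np.asarray(X,float).reshape(-1,1,3),cv2.Rodrigues(p["R"])[0],p["t"],K,np.array([p["k1"],0,0,0]))[0][:,0]
def fit(pts,x0,z=0):
    """pts: (cam, model xyz, pixel); pose x,y,yaw upright at height z"""
    L=np.array([p[1] for p in pts],float)
    def res(q):
        c,s=np.cos(q[2]),np.sin(q[2])
        W=np.c_[q[0]+c*L[:,0]-s*L[:,1],q[1]+s*L[:,0]+c*L[:,1],L[:,2]+z]
        return np.concatenate([proj(p[0],w)[0]-p[2] for p,w in zip(pts,W)])
    r=least_squares(res,x0,loss="soft_l1",x_scale=[.01,.01,.1])
    return r.x,res(r.x).reshape(-1,2),r.cost
E
python3 - <<'E'
from cam import *
np.set_printoptions(precision=4,suppress=True)
def show(n,pts,yaws,x0):
    for y in yaws:
        x,r,c=fit(pts,[*x0,np.radians(y)])
        print(n,x[:2],np.degrees(x[2]).round(2),"cost",round(c,2)); print(r.round(1).tolist())
def q(cam,hx,hy,zs,px): # order: (+x+y),(+x-y),(-x-y),(-x+y)
    return [(cam,(a*hx,b*hy,z),p) for (a,b),z,p in zip([(1,1),(1,-1),(-1,-1),(-1,1)],zs,px) if p]
hi,lo=.0494,.036
# rows: image left=+y ; up=+x
heelT=[(196.8,237.5),(221.5,248),(212.5,273.5),(185.8,265)]
heelS=[(291.5,329.5),(306,316.5),(328,331.5),(314.5,344)] # guess order resolved below
for flip in (0,1):
    zs=[hi,lo,lo,hi]; s=-1 if flip else 1
    if flip: zs=[lo,hi,hi,lo]
    # world-ordered model: corner A(+x+y),B(+x-y),C(-x-y),D(-x+y)
    # side view: image left=+x, down=+y
    pts=q("top",.028,.025,zs,heelT)+q("side",.028,.025,zs,[(291.5,329.5),(306,316.5),(328,331.5),(314.5,344)])+q("side",.028,.025,[0]*4,[(293,343),None,None,(315,356.5)])
    pts.append(("top",(0,0,.0427),(203.4,255.5)));pts.append(("side",(0,0,.0427),(310,329.2)))
    show(f"heel high={'-y' if flip else '+y'}",pts,[-20],(.55,.25))
pk=q("top",.028,.015,[.036]*4,[(411.5,244),(427.5,221),(439.5,228.5),(423.5,251.5)])+q("side",.028,.015,[.036]*4,[None]*4)
show("pack",pk,[-120,60,120,-60],(.58,-.17))
rk=q("top",.035,.035,[.04]*4,[(118,238.5),(154.5,244.2),(149,280),(111.5,274.8)])+q("side",.035,.035,[.04]*4,[(268.5,401),None,(319,381),(303.5,415)])+q("side",.035,.035,[0]*4,[(271,410),None,None,(304,424)])
show("rack",rk,[-10],(.55,.35))
g=q("top",.012,.012,[.132]*4,[(108,247.5),(120.5,249),(118,262.8),(105.5,261)])+q("side",.012,.012,[.132]*4,[(283,369),(288,358),(300,363),(295.5,373.5)])
show("gauge",g,[-10],(.55,.35))
st=q("top",.075,.075,[.012]*4,[(270.5,223),(343.5,213.5),(355,288),(280.5,298.5)])+q("side",.075,.075,[.012]*4,[(298,288),(305,236),(371,240),(366,291)])
show("stand",st,[8],(.55,.05))
tr=q("top",.036,.049,[.054]*4,[(284,238),(335.5,231),(341,269),(289,276)])
show("tray",tr,[8],(.55,.05))
E
```

```text
heel high=+y [0.5177 0.1991] -20.27 cost 10.91
[[-1.9, -1.2], [-0.1, -1.9], [-1.9, 0.3], [-2.0, -0.6], [-0.0, -0.4], [0.9, -1.2], [1.9, -2.9], [0.5, -0.9], [-0.1, -0.3], [0.7, 0.1], [-0.6, -0.4], [0.8, -0.4]]
heel high=-y [0.5179 0.1986] -21.05 cost 21.74
[[0.4, -0.6], [-1.1, -2.5], [-3.5, -0.0], [0.0, -0.6], [0.3, 2.9], [0.8, -5.3], [1.8, -6.7], [0.3, 2.7], [-0.2, -0.7], [0.3, -0.1], [-0.3, -0.5], [0.8, -0.6]]
pack [ 0.5526 -0.2249] -147.3 cost 116.62
[[28.7, 0.2], [-0.2, 31.6], [-28.6, -0.2], [0.2, -31.6]]
pack [ 0.5527 -0.2249] 27.02 cost 35.94
[[0.2, -17.1], [-2.2, -1.2], [-0.2, 17.0], [2.1, 1.1]]
pack [ 0.5527 -0.2249] 27.02 cost 35.94
[[0.2, -17.1], [-2.2, -1.2], [-0.2, 17.0], [2.1, 1.1]]
pack [ 0.5527 -0.2249] 27.02 cost 35.94
[[0.2, -17.1], [-2.2, -1.2], [-0.2, 17.0], [2.1, 1.1]]
rack [0.5117 0.3302] -8.77 cost 5.16
[[-0.8, -0.8], [0.0, -1.0], [-1.5, 0.0], [-1.6, -0.2], [0.1, -1.2], [1.2, -0.3], [0.8, -0.8], [-0.5, -0.2], [1.2, -0.0]]
gauge [0.5116 0.3306] -6.73 cost 7.11
[[-2.5, -0.3], [-0.6, -0.2], [-0.3, 0.1], [-2.3, 0.3], [-0.5, -0.8], [0.2, -1.6], [1.2, -2.2], [0.1, -0.8]]
stand [ 0.5186 -0.0049] 7.97 cost 9.47
[[-2.4, 0.2], [-0.1, -0.9], [-0.2, -0.2], [-2.1, 0.6], [-1.0, -3.1], [1.5, -2.3], [0.0, -1.4], [0.8, -0.4]]
tray [ 0.5189 -0.0074] 7.51 cost 0.02
[[-0.0, 0.0], [0.1, 0.0], [-0.0, -0.1], [-0.1, 0.1]]
```

View pics/d.png

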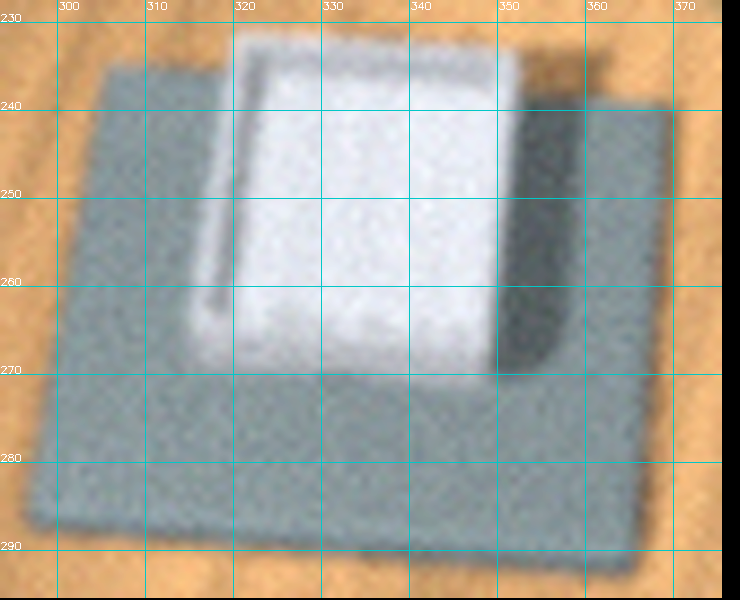

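```bash
cat > joint.py <<'E'
from cam import *
np.set_printoptions(precision=4,suppress=True)
hi,lo=.0494,.036
def q(cam,hx,hy,zs,px):
    zs=zs if isinstance(zs,list) else [zs]*4
    return [(cam,(a*hx,b*hy,z),p) for (a,b),z,p in zip([(1,1),(1,-1),(-1,-1),(-1,1)],zs,px) if p]
N=None; hz=[hi,lo,lo,hi]
O={
"heel":(q("top",.028,.025,hz,[(196.8,237.5),(221.3,247.5),(211.3,273),(185.8,265)])+q("side",.028,.025,hz,[(291.5,329.5),(306,316.5),(328,331.5),(314.5,344)])+q("side",.028,.025,0,[(293,343),N,N,(315,356.5)])+[("top",(0,0,.0427),(203.4,255.5)),("side",(0,0,.0427),(310,329.2))],(.52,.2,-20)),
"pack":(q("top",.028,.015,.036,[(427.5,221),(439.5,228.5),(423.5,251.5),(411.5,244)])+q("side",.028,.015,.036,[N,(339,179),(353.5,189),(344.5,194)])+q("side",.028,.015,0,[N,N,N,(344,204)]),(.55,-.22,-35)),
"rack":(q("top",.035,.035,.04,[(118,238.5),(154.5,244.2),(149,280),(111.5,274.8)])+q("side",.035,.035,.04,[(268.5,401),N,(319,381),(303.5,415)])+q("side",.035,.035,0,[(271,410),N,N,(304,424)]),(.51,.33,-9)),
"gauge":(q("top",.012,.012,.132,[(108,247.5),(120.5,249),(118,262.8),(105.5,261)])+q("side",.012,.012,.132,[(283,369),(288,358),(300,363),(295.5,373.5)]),(.51,.33,-7)),
"stand":(q("top",.075,.075,.012,[(270.5,223),(343.5,213.5),(355,288),(280.5,298.5)])+q("side",.075,.075,.012,[(297,286.3),(305.5,235.3),(370,239),(365.5,291)])+q("top",.036,.049,.054,[(284,238),(335.5,231),(341,269),(289,276)])+q("side",.036,.049,.054,[N,(319.5,231.3),(352.5,233),N]),(.52,-.005,8))}
names=list(O)
def world(L,q):
    c,s=np.cos(q[2]),np.sin(q[2]); L=np.asarray(L,float)
    return np.c_[q[0]+c*L[:,0]-s*L[:,1],q[1]+s*L[:,0]+c*L[:,1],L[:,2]]
T0={n:P[n]["t"].copy() for n in P}
def res(v,parts=False):
    for i,n in enumerate(("top","side")): P[n]["t"]=T0[n]+v[3*i:3*i+3]
    out={}
    for k,n in enumerate(names):
        pts=O[n][0]; W=world([p[1] for p in pts],v[6+3*k:9+3*k])
        out[n]=np.array([proj(p[0],w)[0]-p[2] for p,w in zip(pts,W)])
    return out if parts else np.concatenate([out[n].ravel()/.7 for n in names]+[v[:6]/.0015])
def solve():
    v0=np.r_[np.zeros(6),np.concatenate([[*O[n][1][:2],np.radians(O[n][1][2])] for n in names])]
    return least_squares(res,v0,loss="soft_l1",x_scale=np.r_[np.full(6,.001),np.tile([.01,.01,.1],len(names))])
if __name__=="__main__":
    r=solve(); v=r.x; print("dt",v[:6]*1000,"cost",r.cost)
    R=res(v,True)
    for k,n in enumerate(names): print(n,v[6+3*k:8+3*k],np.degrees(v[8+3*k]).round(2),R[n].round(1).tolist())
E
python3 joint.py
```

```text
dt [ 0.7839  1.1152  1.9388 -1.1488  2.0736  0.6431] cost 37.275740208836474
heel [0.5177 0.1984] -20.72 [[-0.6, -0.6], [1.1, -0.7], [0.2, 1.4], [-1.0, -0.2], [-0.5, 0.2], [0.6, -0.5], [1.4, -2.1], [-0.2, -0.1], [-0.6, 0.3], [0.0, 0.8], [0.4, 0.2], [0.3, 0.4]]
pack [ 0.5548 -0.2248] -35.82 [[-0.2, -1.5], [0.7, -0.1], [0.3, 0.4], [-0.5, -1.1], [0.0, -1.5], [0.5, 0.2], [0.2, 0.7], [0.5, 1.3]]
rack [0.5121 0.3295] -8.22 [[0.2, -0.2], [1.0, -0.8], [-0.1, 0.2], [-0.2, 0.3], [-0.5, -0.3], [0.4, 0.1], [0.3, -0.3], [-1.1, 0.7], [0.7, 0.5]]
gauge [0.5119 0.3303] -7.4 [[-1.3, 0.1], [0.6, 0.3], [0.7, 0.6], [-1.2, 0.6], [-1.4, 0.1], [-0.5, -0.7], [0.4, -1.1], [-0.8, 0.2]]
stand [ 0.5199 -0.0063] 7.95 [[-1.1, 0.1], [0.9, -1.0], [0.8, -0.4], [-0.9, 0.3], [-0.9, -1.1], [0.1, -1.2], [0.0, -0.1], [0.2, -0.0], [-0.2, 0.3], [-0.3, -0.0], [-0.1, -0.3], [0.0, 0.2], [1.0, -0.1], [0.1, 0.6]]
```

```bash
cat > plan.py <<'E'
import numpy as np, json, os
from scipy.spatial.transform import Rotation as Rn, Slerp
F="cmd.json"
def load():
    d=json.load(open(F)); return np.array(d["p"]),Rn.from_quat(d["q"])
def save(p,R): json.dump({"p":list(p),"q":list(R.as_quat())},open(F,"w"))
if not os.path.exists(F): save([.181,-.546,.221],Rn.from_euler("xyz",[180,0,18.38],degrees=True))
def down(yaw): return Rn.from_euler("xyz",[180,0,yaw],degrees=True)
def plan(wps,g0):
    """wps: (pos,Rot,gripper,step_m,settle rows). Prints calls of rounded numbers, tracks commanded pose."""
    p,R=load(); rows=[]; a,A=p,R
    for pos,Rt,g,step,settle in wps:
        pos=np.array(pos,float); n=max(1,int(np.ceil(np.linalg.norm(pos-a)/step)),int(np.ceil((A.inv()*Rt).magnitude()/np.radians(9))))
        S=Slerp([0,1],Rn.concatenate([A,Rt]))
        rows+=[(a+(pos-a)*k/n,S(k/n),g) for k in range(1,n+1)]+[(pos,Rt,g)]*settle
        a,A=pos,Rt
    s,S0=p,R; call=[]
    def flush():
        nonlocal s,S0,call
        if not call: return
        print(json.dumps({"travel":[c[0] for c in call],"angular":[c[1] for c in call],"gripper":[c[2] for c in call]}))
        s=s+S0.apply(np.array(call[-1][0])*.1); S0=S0*Rn.from_rotvec(np.array(call[-1][1])*np.pi); call=[]
    for pos,Rt,g in rows:
        f=lambda:((S0.inv().apply(pos-s)/.1).round(3)+0.,((S0.inv()*Rt).as_rotvec()/np.pi).round(4)+0.)
        t,r=f()
        if len(call)==12 or abs(t).max()>1: flush(); t,r=f()
        call.append((t.tolist(),r.tolist(),g))
    flush(); save(s,S0); print("cmd",s.round(4),S0.as_euler("xyz",degrees=True).round(2))
E
python3 - <<'E'
from plan import *
D=down(54.2)
plan([((.555,-.225,.16),D,1,.055,0),((.555,-.225,.10),D,1,.05,2)],1)
E
```

```text
{"travel": [[0.456, -0.187, 0.061], [0.912, -0.373, 0.122]], "angular": [[0.0, 0.0, -0.0199], [0.0, 0.0, -0.0398]], "gripper": [1, 1]}
{"travel": [[0.476, -0.129, 0.061], [0.952, -0.257, 0.122]], "angular": [[0.0, 0.0, -0.0199], [0.0, 0.0, -0.0398]], "gripper": [1, 1]}
{"travel": [[0.488, -0.068, 0.061], [0.976, -0.136, 0.122]], "angular": [[0.0, 0.0, -0.0199], [0.0, 0.0, -0.0398]], "gripper": [1, 1]}
{"travel": [[0.493, -0.007, 0.061], [0.986, -0.013, 0.122]], "angular": [[0.0, 0.0, -0.0199], [0.0, 0.0, -0.0398]], "gripper": [1, 1]}
{"travel": [[0.49, 0.055, 0.061], [0.98, 0.11, 0.122], [0.98, 0.11, 0.422], [0.98, 0.11, 0.722], [0.98, 0.11, 0.722], [0.98, 0.11, 0.722]], "angular": [[0.0, 0.0, -0.0199], [0.0, 0.0, -0.0398], [0.0, 0.0, -0.0398], [0.0, 0.0, -0.0398], [0.0, 0.0, -0.0398], [0.0, 0.0, -0.0398]], "gripper": [1, 1, 1, 1, 1, 1]}
cmd [ 0.5551 -0.225   0.1   ] [180.    0.   54.2]
```

Call:
{"api": "jog_arm", "payload": {"travel": [[0.456,-0.187,0.061],[0.912,-0.373,0.122]], "angular": [[0,0,-0.0199],[0,0,-0.0398]], "gripper": [1,1]}}

```text
clock: 0.35
eef_pos: [0.2564, -0.4809, 0.2077]
eef_rot: [-180.0, -0.0, 25.6]
wrist_force: [0.7, 0.1, 0.6]
gripper_width: 1.001
grasp_force: 0.0
```

Call:
{"api": "jog_arm", "payload": {"travel": [[0.476,-0.129,0.061],[0.952,-0.257,0.122]], "angular": [[0,0,-0.0199],[0,0,-0.0398]], "gripper": [1,1]}}

```text
clock: 0.6
eef_pos: [0.3317, -0.416, 0.1957]
eef_rot: [-180.0, -0.0, 32.8]
wrist_force: [0.7, -0.9, 0.3]
gripper_width: 1.001
grasp_force: 0.0
```

Call:
{"api": "jog_arm", "payload": {"travel": [[0.488,-0.068,0.061],[0.976,-0.136,0.122]], "angular": [[0,0,-0.0199],[0,0,-0.0398]], "gripper": [1,1]}}

```text
clock: 0.85
eef_pos: [0.4066, -0.3518, 0.1835]
eef_rot: [-180.0, 0.0, 40.0]
wrist_force: [-0.0, -0.5, -0.8]
gripper_width: 1.002
grasp_force: 0.0
```

Call:
{"api": "jog_arm", "payload": {"travel": [[0.493,-0.007,0.061],[0.986,-0.013,0.122]], "angular": [[0,0,-0.0199],[0,0,-0.0398]], "gripper": [1,1]}}

```text
clock: 1.1
eef_pos: [0.4814, -0.2876, 0.1713]
eef_rot: [-180.0, 0.0, 47.2]
wrist_force: [0.1, -0.9, 0.4]
gripper_width: 0.999
grasp_force: 0.0
```

Call:
{"api": "jog_arm", "payload": {"travel": [[0.49,0.055,0.061],[0.98,0.11,0.122],[0.98,0.11,0.422],[0.98,0.11,0.722],[0.98,0.11,0.722],[0.98,0.11,0.722]], "angular": [[0,0,-0.0199],[0,0,-0.0398],[0,0,-0.0398],[0,0,-0.0398],[0,0,-0.0398],[0,0,-0.0398]], "gripper": [1,1,1,1,1,1]}}

```text
clock: 1.85
eef_pos: [0.5556, -0.225, 0.1004]
eef_rot: [180.0, 0.0, 54.2]
wrist_force: [0.6, 0.7, 0.2]
gripper_width: 0.997
grasp_force: 0.0
```

Call:
{"api": "jog_arm", "payload": {"travel": [[0,0,0.3],[0,0,0.55],[0,0,0.71],[0,0,0.71],[0,0,0.71],[0,0,0.71],[0,0,0.71],[0,0,0.71],[0,0,0.71],[0,0,0.71],[0,0,0.71],[0,0,0.71]], "angular": [[0,0,0],[0,0,0],[0,0,0],[0,0,0],[0,0,0],[0,0,0],[0,0,0],[0,0,0],[0,0,0],[0,0,0],[0,0,0],[0,0,0]], "gripper": [1,1,1,1,-1,-1,-1,-1,-1,-1,-1,-1]}}

```text
clock: 3.35
eef_pos: [0.5554, -0.2247, 0.0287]
eef_rot: [180.0, 0.0, 54.2]
wrist_force: [-0.8, -1.0, 0.4]
gripper_width: -0.001
grasp_force: 0.0
```

Run:
```python
from cell import viewer
from crops import *
T=viewer.capture("top")[:,:,::-1]; S=viewer.capture("side")[:,:,::-1]
put("pics/e.png",[(crop(T,380,200,480,320,4,20),0,0),(crop(S,310,150,410,250,4,20),400,0)],800,480)
```

```text
(no output)
```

View pics/e.png

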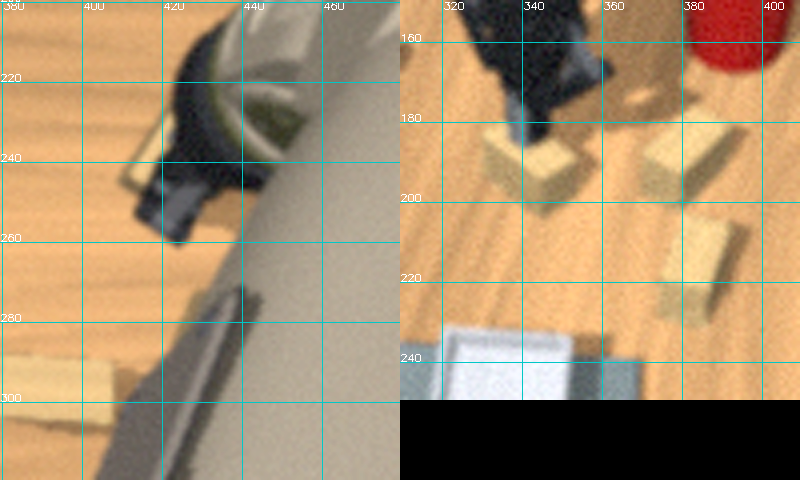

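Run:
```python
from cam import *
from cell import telemetry
s=telemetry.state(); print(s["gripper_width"],s["grasp_force"],s["wrist_force"],s["qpos"])
for z in (.0117,.0287,.036,.08,.13): print(z,proj("top",(.5554,-.2247,z)),proj("side",(.5554,-.2247,z)))
```

```text
0.00842052245253164 0.0 [0.03913857 0.6642376  0.13945376] [-2.97036326e+01  2.75261894e+01 -1.12406335e+01  5.12367093e+01
 -5.13055623e-03  9.60982284e+01]
0.0117 [[422.55808128 236.23935589]] [[341.9960649  192.29084845]]
0.0287 [[424.48578099 235.21703042]] [[342.05211568 187.25715235]]
0.036 [[425.33501261 234.76667958]] [[342.07649545 185.06795716]]
0.08 [[430.74760176 231.89673433]] [[342.22754584 171.50773186]]
0.13 [[437.58407794 228.27271072]] [[342.40822595 155.29531177]]
```

Run:
```python
from cell import viewer
from crops import *
S=viewer.capture("side")[:,:,::-1].copy(); S0=cv2.imread("pics/side0.png")
cv2.imwrite("pics/side1.png",S)
put("pics/f.png",[(crop(S,320,148,368,210,8),0,0),(crop(S0,320,148,368,210,8),400,0)],800,500)
```

```text
(no output)
```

View pics/f.png

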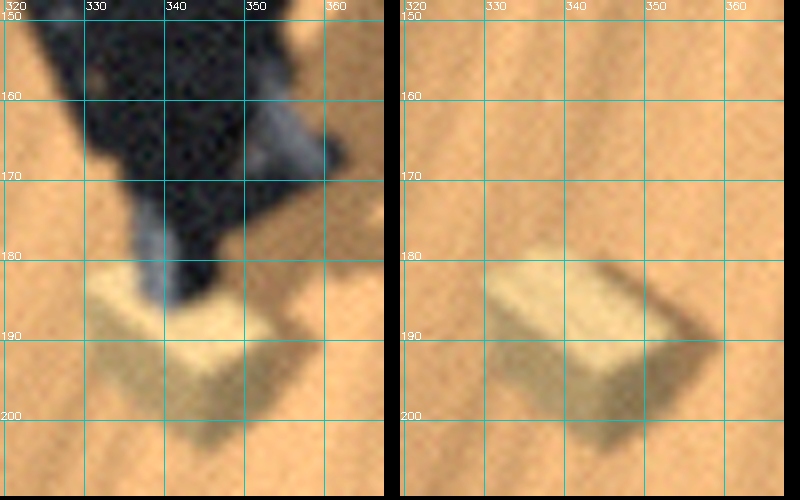

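Call:
{"api": "jog_arm", "payload": {"travel": [[0,0,-0.3],[0,0,-0.6],[0,0,-0.71],[0,0,-0.71]], "angular": [[0,0,0],[0,0,0],[0,0,0],[0,0,0]], "gripper": [-1,-1,-1,-1]}}

```text
clock: 4.0
eef_pos: [0.5558, -0.225, 0.1002]
eef_rot: [179.9, -0.0, 54.2]
wrist_force: [-0.6, 0.7, 1.2]
gripper_width: 0.002
grasp_force: 0.0
```

Run:
```python
from cell import viewer
from crops import *
from cam import proj
S=viewer.capture("side")[:,:,::-1].copy(); cv2.imwrite("pics/side2.png",S)
S0=cv2.imread("pics/side0.png")
d=np.abs(S.astype(int)-S0).sum(2)
for r in range(150,206,2): print(r,"".join("#" if v else "." for v in (S[r,320:370].sum(1)<200)), "".join("#" if v else "." for v in d[r,320:370]>90))
for z in (.083,.1,.107): print(z,proj("side",(.5554,-.2247,z)))
```

```text
150 ...................################............... .................###################....##########
152 ..................#############................... .................###############........##########
154 .....................########.................#... .................############............#########
156 .....................#######...................... .................###########...............#######
158 .....................#######...................... .................###########................######
160 .....................#######...................... ..................##########................######
162 ......................####........................ ..................########................########
164 .................................................. ........................................##########
166 .................................................. .......................................###########
168 .................................................. .......................................#########..
170 ....................................
[... 1273 characters left out ...]
............. ..................................................
196 .................................................. ..................................................
198 .................................................. ..................................................
200 .................................................. ..................................................
202 .................................................. ..................................................
204 .................................................. ..................................................
0.083 [[342.23810871 170.5596937 ]]
0.1 [[342.29862405 165.12887986]]
0.107 [[342.32387268 162.86327817]]
```

Call:
{"api": "jog_arm", "payload": {"travel": [[0,0,0.3],[0,0,0.6],[0,0,0.71],[0,0,0.73],[0,0,0.73]], "angular": [[0,0,0],[0,0,0],[0,0,0],[0,0,0],[0,0,0]], "gripper": [-1,-1,-1,-1,-1]}}

```text
clock: 4.68
eef_pos: [0.5553, -0.2247, 0.0265]
eef_rot: [-180.0, 0.0, 54.2]
wrist_force: [-0.1, -0.3, 0.4]
gripper_width: -0.001
grasp_force: 0.0
```

Call:
{"api": "jog_arm", "payload": {"travel": [[0,0,0.01],[0,0,0.01]], "angular": [[0,0,0],[0,0,0]], "gripper": [-1,-1]}}

```text
clock: 4.92
eef_pos: [0.5555, -0.2248, 0.0259]
eef_rot: [180.0, 0.0, 54.2]
wrist_force: [1.6, 0.8, 0.2]
gripper_width: -0.005
grasp_force: 0.0
```

Call:
{"api": "jog_arm", "payload": {"travel": [[0,0,0.01],[0,0,0.01]], "angular": [[0,0,0],[0,0,0]], "gripper": [-1,-1]}}

```text
clock: 5.18
eef_pos: [0.5556, -0.2249, 0.0255]
eef_rot: [179.9, 0.0, 54.2]
wrist_force: [-1.1, 0.7, 4.1]
gripper_width: 0.0
grasp_force: 2.5
```

Call:
{"api": "jog_arm", "payload": {"travel": [[0,0,-0.2],[0,0,-0.3],[0,0,-0.3],[0,0,-0.3],[0,0,-0.3],[0,0,-0.3],[0,0,-0.3],[0,0,-0.3]], "angular": [[0,0,0],[0,0,0],[0,0,0],[0,0,0],[0,0,0],[0,0,0],[0,0,0],[0,0,0]], "gripper": [1,1,1,1,1,1,1,1]}}

```text
clock: 6.18
eef_pos: [0.5553, -0.2247, 0.0546]
eef_rot: [-180.0, 0.0, 54.2]
wrist_force: [-0.3, -0.6, -0.6]
gripper_width: 1.003
grasp_force: 0.0
```

Call:
{"api": "jog_arm", "payload": {"travel": [[0,0,0.2],[0,0,0.4],[0,0,0.534],[0,0,0.534]], "angular": [[0,0,0],[0,0,0],[0,0,0],[0,0,0]], "gripper": [1,1,1,1]}}

```text
clock: 6.68
eef_pos: [0.5545, -0.2242, 0.0002]
eef_rot: [-179.9, 0.0, 54.2]
wrist_force: [-0.5, -0.9, 0.7]
gripper_width: 0.998
grasp_force: 0.0
```

Call:
{"api": "jog_arm", "payload": {"travel": [[0,0,0],[0,0,0],[0,0,0],[0,0,0],[0,0,0],[0,0,0],[0,0,0]], "angular": [[0,0,0],[0,0,0],[0,0,0],[0,0,0],[0,0,0],[0,0,0],[0,0,0]], "gripper": [-1,-1,-1,-1,-1,-1,-1]}}

```text
clock: 7.55
eef_pos: [0.5563, -0.2252, 0.0025]
eef_rot: [179.9, -0.0, 54.2]
wrist_force: [0.7, 0.3, 5.8]
gripper_width: 0.645
grasp_force: 64.9
```

Run:
```python
from plan import *
save([.5551,-.225,.0016],down(54.2))
D=down(54.2);E=down(97.95)
plan([((.5551,-.225,.10),D,-1,.05,0),((.5237,-.0335,.10),E,-1,.045,1)],-1)
plan([((.5237,-.0335,.055),E,-1,.025,1)],-1)
plan([((.5237,-.0335,.0465),E,-1,.003,2)],-1)
```

```text
{"travel": [[0.0, 0.0, -0.492], [0.0, 0.0, -0.984], [0.274, -0.275, -0.984], [0.548, -0.55, -0.984], [0.822, -0.825, -0.984]], "angular": [[0.0, 0.0, 0.0], [0.0, 0.0, 0.0], [0.0, 0.0, -0.0486], [0.0, 0.0, -0.0972], [0.0, 0.0, -0.1458]], "gripper": [-1, -1, -1, -1, -1]}
{"travel": [[0.367, -0.126, 0.0], [0.734, -0.251, 0.0], [0.734, -0.251, 0.0]], "angular": [[0.0, 0.0, -0.0486], [0.0, 0.0, -0.0973], [0.0, 0.0, -0.0973]], "gripper": [-1, -1, -1]}
cmd [ 0.5237 -0.0335  0.1   ] [180.     0.    97.96]
{"travel": [[0.0, 0.0, 0.225], [0.0, 0.0, 0.45], [0.0, 0.0, 0.45]], "angular": [[0.0, 0.0, 0.0], [0.0, 0.0, 0.0], [0.0, 0.0, 0.0]], "gripper": [-1, -1, -1]}
cmd [ 0.5237 -0.0335  0.055 ] [180.     0.    97.96]
{"travel": [[0.0, 0.0, 0.028], [0.0, 0.0, 0.057], [0.0, 0.0, 0.085], [0.0, 0.0, 0.085], [0.0, 0.0, 0.085]], "angular": [[0.0, 0.0, 0.0], [0.0, 0.0, 0.0], [0.0, 0.0, 0.0], [0.0, 0.0, 0.0], [0.0, 0.0, 0.0]], "gripper": [-1, -1, -1, -1, -1]}
cmd [ 0.5237 -0.0335  0.0465] [180.     0.    97.96]
```

Call:
{"api": "jog_arm", "payload": {"travel": [[0,0,-0.492],[0,0,-0.984],[0.274,-0.275,-0.984],[0.548,-0.55,-0.984],[0.822,-0.825,-0.984]], "angular": [[0,0,0],[0,0,0],[0,0,-0.0486],[0,0,-0.0972],[0,0,-0.1458]], "gripper": [-1,-1,-1,-1,-1]}}

```text
clock: 8.18
eef_pos: [0.536, -0.1087, 0.0996]
eef_rot: [-180.0, -0.0, 80.7]
wrist_force: [0.8, -0.4, -0.1]
gripper_width: 0.643
grasp_force: 64.1
```

Call:
{"api": "jog_arm", "payload": {"travel": [[0.367,-0.126,0],[0.734,-0.251,0],[0.734,-0.251,0]], "angular": [[0,0,-0.0486],[0,0,-0.0973],[0,0,-0.0973]], "gripper": [-1,-1,-1]}}

```text
clock: 8.55
eef_pos: [0.5227, -0.0308, 0.0994]
eef_rot: [-179.9, -0.0, 98.2]
wrist_force: [0.8, -1.0, -0.7]
gripper_width: 0.641
grasp_force: 64.1
```

Call:
{"api": "jog_arm", "payload": {"travel": [[0,0,0.225],[0,0,0.38],[0,0,0.38]], "angular": [[0,0,0],[0,0,0],[0,0,0]], "gripper": [-1,-1,-1]}}

```text
clock: 8.93
eef_pos: [0.5226, -0.0336, 0.0601]
eef_rot: [-179.8, -0.1, 97.9]
wrist_force: [0.4, -0.2, 0.0]
gripper_width: 0.64
grasp_force: 64.2
```

Run:
```python
from cell import viewer
from crops import *
T=viewer.capture("top")[:,:,::-1].copy(); S=viewer.capture("side")[:,:,::-1].copy()
cv2.imwrite("pics/top3.png",T);cv2.imwrite("pics/side3.png",S)
put("pics/g.png",[(crop(S,300,210,372,280,8),0,0),(crop(T,275,215,303,295,7),590,0)],800,565)
```

```text
(no output)
```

View pics/g.png

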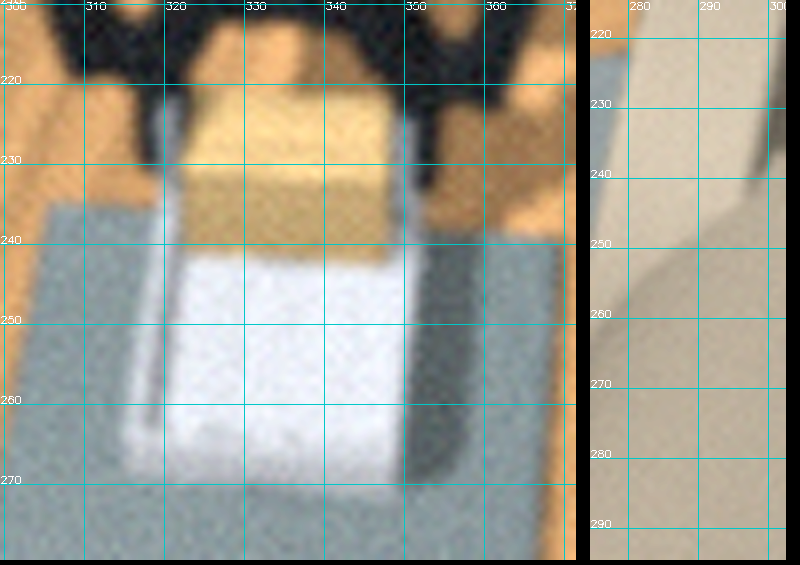

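Run:
```python
from joint import *
r=solve(); v=r.x; res(v) # applies camera corrections
st=v[6+3*names.index("stand"):][:3]
for y in (-.0165,-.0125,-.0085):
  for z in (.054,.058): print(y,z,proj("side",world([(-.0,y,z),(-.028,y,z),(.028,y,z)],st)).round(1).tolist())
print(proj("side",world([(0,-.0125,.0945),(0,-.0425,.0945)],st)).round(1).tolist())
```

```text
-0.0165 0.054 [[335.1, 243.3], [347.8, 244.2], [322.4, 242.3]]
-0.0165 0.058 [[335.1, 242.0], [347.8, 243.0], [322.4, 241.1]]
-0.0125 0.054 [[334.9, 244.6], [347.6, 245.6], [322.2, 243.6]]
-0.0125 0.058 [[334.9, 243.4], [347.7, 244.4], [322.1, 242.4]]
-0.0085 0.054 [[334.7, 246.0], [347.5, 247.0], [322.0, 245.0]]
-0.0085 0.058 [[334.7, 244.8], [347.5, 245.8], [321.9, 243.8]]
[[334.9, 232.1], [336.3, 222.0]]
```

Call:
{"api": "jog_arm", "payload": {"travel": [[0.01,0,0.05],[0.01,0,0.1],[0.01,0,0.13],[0.01,0,0.15],[0.01,0,0.15]], "angular": [[0,0,0],[0,0,0],[0,0,0],[0,0,0],[0,0,0]], "gripper": [-1,-1,-1,-1,-1]}}

```text
clock: 9.65
eef_pos: [0.5239, -0.0323, 0.0467]
eef_rot: [180.0, 0.0, 98.0]
wrist_force: [0.9, -0.1, -0.9]
gripper_width: 0.642
grasp_force: 64.2
```

Call:
{"api": "jog_arm", "payload": {"travel": [[0,0,0.015],[0,0,0.015]], "angular": [[0,0,0],[0,0,0]], "gripper": [-1,-1]}}

```text
clock: 9.9
eef_pos: [0.524, -0.0323, 0.0455]
eef_rot: [180.0, 0.0, 98.0]
wrist_force: [-2.2, 0.7, 4.1]
gripper_width: 0.643
grasp_force: 64.7
```

Run:
```python
from plan import *
save([.5236,-.0325,.0455],down(97.96))
D=down(97.96);E=down(69.3)
plan([((.5236,-.0325,.0455),D,1,.05,6),((.5236,-.0325,.12),D,1,.04,0)],1)
plan([((.5177,.1984,.12),E,1,.055,0)],1)
plan([((.5177,.1984,.06),E,1,.05,0),((.5177,.1984,.0046),E,1,.03,1),((.5177,.1984,.0046),E,-1,.03,6)],1)
```

```text
{"travel": [[0.0, 0.0, 0.0], [0.0, 0.0, 0.0], [0.0, 0.0, 0.0], [0.0, 0.0, 0.0], [0.0, 0.0, 0.0], [0.0, 0.0, 0.0], [0.0, 0.0, 0.0], [0.0, 0.0, -0.372], [0.0, 0.0, -0.745]], "angular": [[0.0, 0.0, 0.0], [0.0, 0.0, 0.0], [0.0, 0.0, 0.0], [0.0, 0.0, 0.0], [0.0, 0.0, 0.0], [0.0, 0.0, 0.0], [0.0, 0.0, 0.0], [0.0, 0.0, 0.0], [0.0, 0.0, 0.0]], "gripper": [1, 1, 1, 1, 1, 1, 1, 1, 1]}
cmd [ 0.5236 -0.0325  0.12  ] [180.     0.    97.96]
{"travel": [[0.459, 0.052, 0.0], [0.918, 0.105, 0.0]], "angular": [[0.0, 0.0, 0.0318], [0.0, 0.0, 0.0637]], "gripper": [1, 1]}
{"travel": [[0.46, -0.04, 0.0], [0.92, -0.08, 0.0]], "angular": [[0.0, 0.0, 0.0318], [0.0, 0.0, 0.0637]], "gripper": [1, 1]}
{"travel": [[0.443, -0.131, 0.0]], "angular": [[0.0, 0.0, 0.0318]], "gripper": [1]}
cmd [0.5177 0.1984 0.12  ] [-180.     0.    69.3]
{"travel": [[0.0, 0.0, 0.3], [0.0, 0.0, 0.6], [0.0, 0.0, 0.877]], "angular": [[0.0, 0.0, 0.0], [0.0, 0.0, 0.0], [0.0, 0.0, 0.0]], "gripper": [1, 1, 1]}
{"travel": [[0.0, 0.0, 0.277], [0.0, 0.0, 0.277], [0.0, 0.0, 0.277], [0.0, 0.0, 0.277], [0.0, 0.0, 0.277], [0.0, 0.0, 0.277], [0.0, 0.0, 0.277], [0.0, 0.0, 0.277], [0.0, 0.0, 0.277]], "angular": [[0.0, 0.0, 0.0], [0.0, 0.0, 0.0], [0.0, 0.0, 0.0], [0.0, 0.0, 0.0], [0.0, 0.0, 0.0], [0.0, 0.0, 0.0], [0.0, 0.0, 0.0], [0.0, 0.0, 0.0], [0.0, 0.0, 0.0]], "gripper": [1, 1, -1, -1, -1, -1, -1, -1, -1]}
cmd [0.5177 0.1984 0.0046] [-180.     0.    69.3]
```

Call:
{"api": "jog_arm", "payload": {"travel": [[0,0,0],[0,0,0],[0,0,0],[0,0,0],[0,0,0],[0,0,0],[0,0,0],[0,0,-0.372],[0,0,-0.745]], "angular": [[0,0,0],[0,0,0],[0,0,0],[0,0,0],[0,0,0],[0,0,0],[0,0,0],[0,0,0],[0,0,0]], "gripper": [1,1,1,1,1,1,1,1,1]}}

```text
clock: 11.02
eef_pos: [0.5233, -0.0321, 0.1201]
eef_rot: [-179.9, -0.0, 98.0]
wrist_force: [0.8, -0.2, 0.5]
gripper_width: 1.0
grasp_force: 0.0
```

Call:
{"api": "jog_arm", "payload": {"travel": [[0.459,0.052,0],[0.918,0.105,0]], "angular": [[0,0,0.0318],[0,0,0.0637]], "gripper": [1,1]}}

```text
clock: 11.28
eef_pos: [0.5222, 0.0606, 0.1205]
eef_rot: [179.9, -0.0, 86.2]
wrist_force: [1.0, -1.0, -0.3]
gripper_width: 1.003
grasp_force: 0.0
```

Call:
{"api": "jog_arm", "payload": {"travel": [[0.46,-0.04,0],[0.92,-0.08,0]], "angular": [[0,0,0.0318],[0,0,0.0637]], "gripper": [1,1]}}

```text
clock: 11.52
eef_pos: [0.5191, 0.1538, 0.1198]
eef_rot: [180.0, -0.0, 74.8]
wrist_force: [0.6, -0.2, 0.1]
gripper_width: 1.001
grasp_force: 0.0
```

Call:
{"api": "jog_arm", "payload": {"travel": [[0.443,-0.131,0],[0.443,-0.131,0]], "angular": [[0,0,0.0318],[0,0,0.0318]], "gripper": [1,1]}}

```text
clock: 11.78
eef_pos: [0.5175, 0.2014, 0.1196]
eef_rot: [180.0, -0.0, 69.6]
wrist_force: [-0.5, -0.8, 0.1]
gripper_width: 1.002
grasp_force: 0.0
```

Call:
{"api": "jog_arm", "payload": {"travel": [[0,0,0.3],[0,0,0.6],[0,0,0.877],[0,0,0.877]], "angular": [[0,0,0],[0,0,0],[0,0,0],[0,0,0]], "gripper": [1,1,1,1]}}

```text
clock: 12.28
eef_pos: [0.5158, 0.1971, 0.0299]
eef_rot: [-179.8, 0.2, 69.3]
wrist_force: [-0.3, -0.1, -0.2]
gripper_width: 0.999
grasp_force: 0.0
```

Call:
{"api": "jog_arm", "payload": {"travel": [[0,0,0.2],[0,0,0.277],[0,0,0.277],[0,0,0.277],[0,0,0.277],[0,0,0.277],[0,0,0.277],[0,0,0.277],[0,0,0.277]], "angular": [[0,0,0],[0,0,0],[0,0,0],[0,0,0],[0,0,0],[0,0,0],[0,0,0],[0,0,0],[0,0,0]], "gripper": [1,1,-1,-1,-1,-1,-1,-1,-1]}}

```text
clock: 13.4
eef_pos: [0.519, 0.1988, 0.0055]
eef_rot: [179.9, -0.1, 69.3]
wrist_force: [-0.0, -0.3, 6.0]
gripper_width: 0.636
grasp_force: 64.8
```

Run:
```python
from plan import *
D=down(69.3);E=down(97.95)
plan([((.5177,.1984,.11),D,-1,.055,0),((.5175,.0107,.11),E,-1,.045,2)],1)
plan([((.5175,.0107,.06),E,-1,.025,2)],1)
plan([((.5175,.0107,.0485),E,-1,.003,2)],1)
```

```text
{"travel": [[0.0, 0.0, -0.527]], "angular": [[0.0, 0.0, 0.0]], "gripper": [-1]}
{"travel": [[0.0, 0.0, -0.527], [-0.351, 0.132, -0.527], [-0.702, 0.264, -0.527]], "angular": [[0.0, 0.0, 0.0], [0.0, 0.0, -0.0318], [0.0, 0.0, -0.0636]], "gripper": [-1, -1, -1]}
{"travel": [[-0.371, 0.06, 0.0], [-0.742, 0.12, 0.0]], "angular": [[0.0, 0.0, -0.0319], [0.0, 0.0, -0.0637]], "gripper": [-1, -1]}
{"travel": [[-0.375, -0.015, 0.0], [-0.375, -0.015, 0.0], [-0.375, -0.015, 0.0]], "angular": [[0.0, 0.0, -0.0318], [0.0, 0.0, -0.0318], [0.0, 0.0, -0.0318]], "gripper": [-1, -1, -1]}
cmd [0.5175 0.0107 0.11  ] [180.     0.    97.94]
{"travel": [[0.0, 0.0, 0.167], [0.0, 0.0, 0.333], [0.0, 0.0, 0.5], [0.0, 0.0, 0.5], [0.0, 0.0, 0.5]], "angular": [[0.0, 0.0, 0.0], [0.0, 0.0, 0.0], [0.0, 0.0, 0.0], [0.0, 0.0, 0.0], [0.0, 0.0, 0.0]], "gripper": [-1, -1, -1, -1, -1]}
cmd [0.5175 0.0107 0.06  ] [180.     0.    97.94]
{"travel": [[0.0, 0.0, 0.029], [0.0, 0.0, 0.058], [0.0, 0.0, 0.086], [0.0, 0.0, 0.115], [0.0, 0.0, 0.115], [0.0, 0.0, 0.115]], "angular": [[0.0, 0.0, 0.0], [0.0, 0.0, 0.0], [0.0, 0.0, 0.0], [0.0, 0.0, 0.0], [0.0, 0.0, 0.0], [0.0, 0.0, 0.0]], "gripper": [-1, -1, -1, -1, -1, -1]}
cmd [0.5175 0.0107 0.0485] [180.     0.    97.94]
```

Call:
{"api": "jog_arm", "payload": {"travel": [[0,0,-0.527]], "angular": [[0,0,0]], "gripper": [-1]}}

```text
clock: 13.52
eef_pos: [0.5143, 0.1977, 0.0539]
eef_rot: [-179.6, 0.3, 69.3]
wrist_force: [0.6, -0.7, -0.2]
gripper_width: 0.643
grasp_force: 64.2
```

Call:
{"api": "jog_arm", "payload": {"travel": [[0,0,-0.527],[-0.351,0.132,-0.527],[-0.702,0.264,-0.527]], "angular": [[0,0,0],[0,0,-0.0318],[0,0,-0.0636]], "gripper": [-1,-1,-1]}}

```text
clock: 13.9
eef_pos: [0.5182, 0.1233, 0.1107]
eef_rot: [179.9, -0.0, 81.0]
wrist_force: [-0.3, -0.0, -2.1]
gripper_width: 0.643
grasp_force: 64.4
```

Call:
{"api": "jog_arm", "payload": {"travel": [[-0.371,0.06,0],[-0.742,0.12,0]], "angular": [[0,0,-0.0319],[0,0,-0.0637]], "gripper": [-1,-1]}}

```text
clock: 14.15
eef_pos: [0.5174, 0.0474, 0.1096]
eef_rot: [-180.0, 0.0, 92.4]
wrist_force: [0.6, 0.4, -1.2]
gripper_width: 0.645
grasp_force: 64.4
```

Call:
{"api": "jog_arm", "payload": {"travel": [[-0.375,-0.015,0],[-0.375,-0.015,0],[-0.375,-0.015,0]], "angular": [[0,0,-0.0318],[0,0,-0.0318],[0,0,-0.0318]], "gripper": [-1,-1,-1]}}

```text
clock: 14.52
eef_pos: [0.5174, 0.0111, 0.1096]
eef_rot: [-180.0, -0.0, 97.9]
wrist_force: [-0.1, -0.4, -0.9]
gripper_width: 0.643
grasp_force: 64.3
```

Call:
{"api": "jog_arm", "payload": {"travel": [[0,0,0.167],[0,0,0.333],[0,0,0.5],[0,0,0.5],[0,0,0.5]], "angular": [[0,0,0],[0,0,0],[0,0,0],[0,0,0],[0,0,0]], "gripper": [-1,-1,-1,-1,-1]}}

```text
clock: 15.15
eef_pos: [0.518, 0.0116, 0.0602]
eef_rot: [180.0, 0.0, 98.0]
wrist_force: [1.2, 0.6, -0.7]
gripper_width: 0.64
grasp_force: 64.3
```

Run:
```python
from cell import viewer
from joint import *
im=viewer.capture("side"); cv2.imwrite("pics/side4.png",im[:,:,::-1])
r=solve(); v=r.x; res(v); st=v[6+3*names.index("stand"):][:3]
h=im[200:300,290:380].astype(int); m=(h[:,:,0]>170)&(h[:,:,1]>130)&(h[:,:,2]<90)
ys,xs=np.nonzero(m); print("spot",len(xs),xs.mean()+290 if len(xs) else 0,ys.mean()+200 if len(ys) else 0)
for dy in(-.003,0,.003): print(dy,proj("side",world([(0,.0172+dy,.0985)],st)))
print("spot0 check",proj("side",world([(0,0,.0427)],v[6:9])))
```

```text
spot 8 333.0 241.5
-0.003 [[333.556  240.0675]]
0 [[333.4071 241.1266]]
0.003 [[333.2578 242.1892]]
spot0 check [[310.3409 329.5651]]
```

Call:
{"api": "jog_arm", "payload": {"travel": [[0,0,0.03],[0,0,0.06],[0,0,0.09],[0,0,0.11],[0,0,0.11]], "angular": [[0,0,0],[0,0,0],[0,0,0],[0,0,0],[0,0,0]], "gripper": [-1,-1,-1,-1,-1]}}

```text
clock: 15.82
eef_pos: [0.5176, 0.0109, 0.0488]
eef_rot: [-180.0, 0.0, 97.9]
wrist_force: [-1.8, -0.1, 2.1]
gripper_width: 0.64
grasp_force: 64.8
```

Call:
{"api": "jog_arm", "payload": {"travel": [[0,0,0.01],[0,0,0.01]], "angular": [[0,0,0],[0,0,0]], "gripper": [-1,-1]}}

```text
clock: 16.08
eef_pos: [0.5177, 0.0109, 0.0479]
eef_rot: [180.0, 0.0, 97.9]
wrist_force: [-2.0, -0.5, 4.1]
gripper_width: 0.642
grasp_force: 64.8
```

Run:
```python
from plan import *
save([.5175,.0107,.048],down(97.95))
D=down(97.95);E=down(82)
plan([((.5175,.0107,.048),D,1,.05,6),((.5175,.0107,.13),D,1,.045,0)],1)
plan([((.512,.330,.18),E,1,.055,2)],1)
plan([((.512,.330,.12),E,1,.03,0),((.512,.330,.0796),E,1,.02,1)],1)
```

```text
{"travel": [[0.0, 0.0, 0.0], [0.0, 0.0, 0.0], [0.0, 0.0, 0.0], [0.0, 0.0, 0.0], [0.0, 0.0, 0.0], [0.0, 0.0, 0.0], [0.0, 0.0, 0.0], [0.0, 0.0, -0.41], [0.0, 0.0, -0.82]], "angular": [[0.0, 0.0, 0.0], [0.0, 0.0, 0.0], [0.0, 0.0, 0.0], [0.0, 0.0, 0.0], [0.0, 0.0, 0.0], [0.0, 0.0, 0.0], [0.0, 0.0, 0.0], [0.0, 0.0, 0.0], [0.0, 0.0, 0.0]], "gripper": [1, 1, 1, 1, 1, 1, 1, 1, 1]}
cmd [0.5175 0.0107 0.13  ] [180.     0.    97.95]
{"travel": [[0.528, 0.065, -0.083]], "angular": [[0.0, 0.0, 0.0148]], "gripper": [1]}
{"travel": [[0.531, 0.039, -0.084]], "angular": [[0.0, 0.0, 0.0147]], "gripper": [1]}
{"travel": [[0.532, 0.016, -0.083]], "angular": [[0.0, 0.0, 0.0148]], "gripper": [1]}
{"travel": [[0.532, -0.01, -0.083]], "angular": [[0.0, 0.0, 0.0148]], "gripper": [1]}
{"travel": [[0.531, -0.034, -0.084]], "angular": [[0.0, 0.0, 0.0147]], "gripper": [1]}
{"travel": [[0.529, -0.058, -0.083], [0.529, -0.058, -0.083], [0.529, -0.058, -0.083]], "angular": [[0.0, 0.0, 0.0148], [0.0, 0.0, 0.0148], [0.0, 0.0, 0.0148]], "gripper": [1, 1, 1]}
cmd [0.512 0.33  0.18 ] [180.   0.  82.]
{"travel": [[0.0, 0.0, 0.2], [0.0, 0.0, 0.4], [0.0, 0.0, 0.6], [0.0, 0.0, 0.735], [0.0, 0.0, 0.869]], "angular": [[0.0, 0.0, 0.0], [0.0, 0.0, 0.0], [0.0, 0.0, 0.0], [0.0, 0.0, 0.0], [0.0, 0.0, 0.0]], "gripper": [1, 1, 1, 1, 1]}
{"travel": [[0.0, 0.0, 0.135], [0.0, 0.0, 0.135]], "angular": [[0.0, 0.0, 0.0], [0.0, 0.0, 0.0]], "gripper": [1, 1]}
cmd [0.512  0.33   0.0796] [180.   0.  82.]
```

Call:
{"api": "jog_arm", "payload": {"travel": [[0,0,0],[0,0,0],[0,0,0],[0,0,0],[0,0,0],[0,0,0],[0,0,0],[0,0,-0.41],[0,0,-0.82]], "angular": [[0,0,0],[0,0,0],[0,0,0],[0,0,0],[0,0,0],[0,0,0],[0,0,0],[0,0,0],[0,0,0]], "gripper": [1,1,1,1,1,1,1,1,1]}}

```text
clock: 17.2
eef_pos: [0.5171, 0.011, 0.1301]
eef_rot: [-179.9, -0.0, 97.9]
wrist_force: [1.3, 0.2, 0.3]
gripper_width: 0.996
grasp_force: 0.0
```

Call:
{"api": "jog_arm", "payload": {"travel": [[0.528,0.065,-0.083]], "angular": [[0,0,0.0148]], "gripper": [1]}}

```text
clock: 17.32
eef_pos: [0.5198, 0.0622, 0.1412]
eef_rot: [179.6, 0.1, 94.9]
wrist_force: [0.6, -0.5, -0.8]
gripper_width: 0.996
grasp_force: 0.0
```

Call:
{"api": "jog_arm", "payload": {"travel": [[0.531,0.039,-0.084]], "angular": [[0,0,0.0147]], "gripper": [1]}}

```text
clock: 17.45
eef_pos: [0.5165, 0.1179, 0.1475]
eef_rot: [179.9, 0.0, 92.4]
wrist_force: [1.2, 0.3, 1.0]
gripper_width: 1.001
grasp_force: 0.0
```

Call:
{"api": "jog_arm", "payload": {"travel": [[0.532,0.016,-0.083]], "angular": [[0,0,0.0148]], "gripper": [1]}}

```text
clock: 17.58
eef_pos: [0.5151, 0.1719, 0.1552]
eef_rot: [180.0, 0.0, 89.8]
wrist_force: [1.1, -0.3, -0.1]
gripper_width: 1.0
grasp_force: 0.0
```

Call:
{"api": "jog_arm", "payload": {"travel": [[0.532,-0.01,-0.083]], "angular": [[0,0,0.0148]], "gripper": [1]}}

```text
clock: 17.7
eef_pos: [0.5139, 0.2254, 0.1634]
eef_rot: [180.0, 0.0, 87.2]
wrist_force: [-0.0, 0.0, 0.2]
gripper_width: 1.001
grasp_force: 0.0
```

Call:
{"api": "jog_arm", "payload": {"travel": [[0.531,-0.034,-0.084]], "angular": [[0,0,0.0147]], "gripper": [1]}}

```text
clock: 17.82
eef_pos: [0.5129, 0.2787, 0.1717]
eef_rot: [180.0, 0.0, 84.6]
wrist_force: [0.1, -0.7, -1.0]
gripper_width: 1.002
grasp_force: 0.0
```

Call:
{"api": "jog_arm", "payload": {"travel": [[0.529,-0.058,-0.083],[0.529,-0.058,-0.083],[0.529,-0.058,-0.083]], "angular": [[0,0,0.0148],[0,0,0.0148],[0,0,0.0148]], "gripper": [1,1,1]}}

```text
clock: 18.2
eef_pos: [0.5119, 0.33, 0.1792]
eef_rot: [-180.0, 0.1, 82.1]
wrist_force: [0.7, -0.6, 0.2]
gripper_width: 1.0
grasp_force: 0.0
```

Run:
```python
from cell import viewer,telemetry
from joint import *
from crops import crop,put
print(telemetry.state()["eef_pos"])
I={n:viewer.capture(n) for n in("top","side")}
for n in I: cv2.imwrite(f"pics/{n}5.png",I[n][:,:,::-1])
r=solve(); v=r.x; res(v); st=v[6+3*names.index("stand"):][:3]
for n,(x0,y0,x1,y1) in {"top":(260,200,370,310),"side":(290,200,380,300)}.items():
    h=I[n][y0:y1,x0:x1].astype(int); m=(h[:,:,0]>150)&(h[:,:,1]>120)&(h[:,:,2]<110)
    k,l,s,c=cv2.connectedComponentsWithStats(m.astype(np.uint8)); print(n,[(s[i,4],(c[i]+[x0,y0]).round(1)) for i in range(1,k) if s[i,4]>15])
    print("pred",proj(n,world([(0,.0172,.0867)],st)))
put("pics/h.png",[(crop(I["side"][:,:,::-1],300,215,372,295,5),0,0),(crop(I["top"][:,:,::-1],270,210,360,300,4.8),365,0)],800,432)
```

```text
[0.5119 0.33   0.1792]
top [(np.int32(352), array([326.6, 249.5])), (np.int32(46), array([303. , 253.1]))]
pred [[302.7494 253.345 ]]
side [(np.int32(1263), array([352.6, 218.8])), (np.int32(23), array([333.6, 244.4])), (np.int32(53), array([313.9, 294.8])), (np.int32(41), array([323. , 296.4]))]
pred [[333.4238 244.8502]]
```

View pics/h.png

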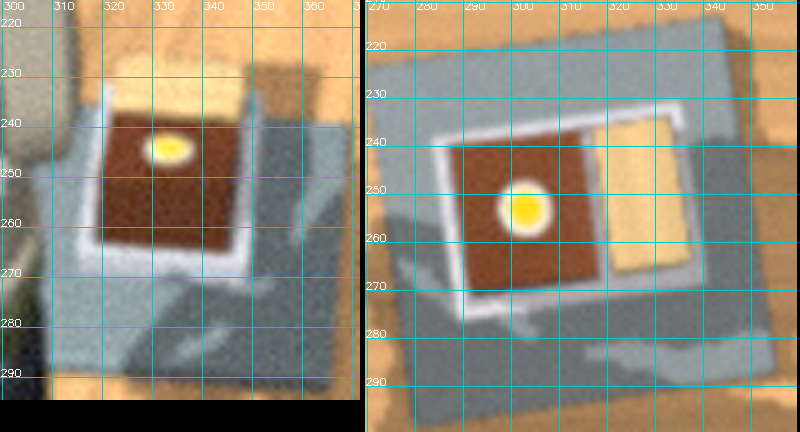

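Call:
{"api": "jog_arm", "payload": {"travel": [[0,0,0.2],[0,0,0.4],[0,0,0.6],[0,0,0.735],[0,0,0.869]], "angular": [[0,0,0],[0,0,0],[0,0,0],[0,0,0],[0,0,0]], "gripper": [1,1,1,1,1]}}

```text
clock: 18.92
eef_pos: [0.5126, 0.3294, 0.0923]
eef_rot: [180.0, 0.0, 81.9]
wrist_force: [-0.7, -0.4, -0.8]
gripper_width: 1.002
grasp_force: 0.0
```

Call:
{"api": "jog_arm", "payload": {"travel": [[0,0,0.1],[0,0,0.135],[0,0,0.135],[0,0,0.135],[0,0,0.135],[0,0,0.135],[0,0,0.135],[0,0,0.135],[0,0,0.135],[0,0,0.135],[0,0,0.135],[0,0,0.135]], "angular": [[0,0,0],[0,0,0],[0,0,0],[0,0,0],[0,0,0],[0,0,0],[0,0,0],[0,0,0],[0,0,0],[0,0,0],[0,0,0],[0,0,0]], "gripper": [1,1,1,-1,-1,-1,-1,-1,-1,-1,-1,-1]}}

```text
clock: 20.42
eef_pos: [0.5125, 0.3303, 0.0795]
eef_rot: [180.0, -0.0, 82.0]
wrist_force: [-1.4, 0.1, 4.3]
gripper_width: 0.272
grasp_force: 59.2
```

Run:
```python
from plan import *
U=down(97.95)
plan([((.512,.330,.2),down(82),-1,.03,0),((.5175,.0107,.20),U,-1,.05,4)],1)
```

```text
{"travel": [[0.0, 0.0, -0.241], [0.0, 0.0, -0.482], [0.0, 0.0, -0.722], [0.0, 0.0, -0.963]], "angular": [[0.0, 0.0, 0.0], [0.0, 0.0, 0.0], [0.0, 0.0, 0.0], [0.0, 0.0, 0.0]], "gripper": [-1, -1, -1, -1]}
{"travel": [[0.0, 0.0, -0.241], [-0.45, 0.071, -0.241], [-0.901, 0.142, -0.241]], "angular": [[0.0, 0.0, 0.0], [0.0, 0.0, -0.0126], [0.0, 0.0, -0.0253]], "gripper": [-1, -1, -1]}
{"travel": [[-0.455, 0.035, 0.0], [-0.91, 0.071, 0.0]], "angular": [[0.0, 0.0, -0.0127], [0.0, 0.0, -0.0253]], "gripper": [-1, -1]}
{"travel": [[-0.456, -0.001, 0.0], [-0.912, -0.002, 0.0]], "angular": [[0.0, 0.0, -0.0127], [0.0, 0.0, -0.0253]], "gripper": [-1, -1]}
{"travel": [[-0.455, -0.038, 0.0], [-0.455, -0.038, 0.0], [-0.455, -0.038, 0.0], [-0.455, -0.038, 0.0], [-0.455, -0.038, 0.0]], "angular": [[0.0, 0.0, -0.0127], [0.0, 0.0, -0.0127], [0.0, 0.0, -0.0127], [0.0, 0.0, -0.0127], [0.0, 0.0, -0.0127]], "gripper": [-1, -1, -1, -1, -1]}
cmd [0.5175 0.0107 0.2   ] [180.     0.    97.95]
```

Call:
{"api": "jog_arm", "payload": {"travel": [[0,0,-0.241],[0,0,-0.482],[0,0,-0.722],[0,0,-0.963]], "angular": [[0,0,0],[0,0,0],[0,0,0],[0,0,0]], "gripper": [-1,-1,-1,-1]}}

```text
clock: 20.92
eef_pos: [0.5116, 0.3298, 0.1751]
eef_rot: [-179.9, 0.1, 82.0]
wrist_force: [0.1, -0.8, -2.4]
gripper_width: 0.273
grasp_force: 59.0
```

Call:
{"api": "jog_arm", "payload": {"travel": [[0,0,-0.241],[-0.45,0.071,-0.241],[-0.901,0.142,-0.241]], "angular": [[0,0,0],[0,0,-0.0126],[0,0,-0.0253]], "gripper": [-1,-1,-1]}}

```text
clock: 21.3
eef_pos: [0.5133, 0.2382, 0.1989]
eef_rot: [-179.9, 0.0, 86.7]
wrist_force: [0.4, -1.8, -2.0]
gripper_width: 0.272
grasp_force: 59.2
```

Call:
{"api": "jog_arm", "payload": {"travel": [[-0.455,0.035,0],[-0.91,0.071,0]], "angular": [[0,0,-0.0127],[0,0,-0.0253]], "gripper": [-1,-1]}}

```text
clock: 21.55
eef_pos: [0.5146, 0.1463, 0.1987]
eef_rot: [-179.9, 0.0, 91.2]
wrist_force: [1.4, 0.1, -3.1]
gripper_width: 0.271
grasp_force: 59.1
```

Call:
{"api": "jog_arm", "payload": {"travel": [[-0.456,-0.001,0],[-0.912,-0.002,0]], "angular": [[0,0,-0.0127],[0,0,-0.0253]], "gripper": [-1,-1]}}

```text
clock: 21.8
eef_pos: [0.5161, 0.0551, 0.1987]
eef_rot: [-179.9, -0.0, 95.7]
wrist_force: [-0.2, -0.0, -0.9]
gripper_width: 0.274
grasp_force: 59.1
```

Call:
{"api": "jog_arm", "payload": {"travel": [[-0.455,-0.038,0],[-0.455,-0.038,0],[-0.455,-0.038,0],[-0.455,-0.038,0],[-0.455,-0.038,0]], "angular": [[0,0,-0.0127],[0,0,-0.0127],[0,0,-0.0127],[0,0,-0.0127],[0,0,-0.0127]], "gripper": [-1,-1,-1,-1,-1]}}

```text
clock: 22.42
eef_pos: [0.5176, 0.0119, 0.1996]
eef_rot: [-180.0, -0.0, 98.0]
wrist_force: [-0.2, 0.2, -1.1]
gripper_width: 0.274
grasp_force: 59.1
```

```bash
cat > orange.py <<'E'
from joint import *
from cell import telemetry
from scipy.spatial.transform import Rotation as Rn
I={n:viewer.capture(n) for n in("top","side")}
import sys
r=solve(); res(r.x)
s=telemetry.state(); p=s["eef_pos"]; R=Rn.from_euler("xyz",s["eef_rot"],degrees=True); print(p,s["eef_rot"],s["wrist_force"])
def at(d,w=0,x=0): return p+np.array([0,0,w])+R.apply([x,0,d])
box=lambda z0,z1,w,hx=.012,hy=.012:[at(0,w)+R.apply([a*hx,b*hy,z]) for a in(1,-1) for b in(1,-1) for z in(z0,z1)]
tipA=.0735
for n in I:
    cv2.imwrite(f"pics/{n}_{sys.argv[1]}.png",I[n][:,:,::-1])
    h=I[n].astype(int); o=(h[:,:,0]>110)&(h[:,:,0]>2.2*h[:,:,2])&(h[:,:,1]<.62*h[:,:,0])&(h[:,:,1]>.3*h[:,:,0])
    for lab,w,t in(("A tool offset",0,tipA),("B world offset",.0274,tipA+.0274)):
        hull=cv2.convexHull(proj(n,box(t-.126,t-.074,w)).astype(np.float32)).astype(np.int32)
        x,y,bw,bh=cv2.boundingRect(hull); print(n,lab,"handle bbox",x,x+bw,y,y+bh,"tip",proj(n,at(t,w)).round(1).tolist())
    m=o[y-25:y+bh+25,x-25:x+bw+25].astype(np.uint8)
    k,l,st,c=cv2.connectedComponentsWithStats(m)
    print("  orange comps",[(int(q[4]),q[0]+x-25,q[0]+q[2]+x-25,q[1]+y-25,q[1]+q[3]+y-25) for q in st[1:] if q[4]>8])
E
python3 orange.py up
```

```text
[0.5176 0.0117 0.1997] [-179.9989    0.003    98.0195] [-0.6389 -0.2645 -2.592 ]
top A tool offset handle bbox 290 309 234 257 tip [[301.7, 251.4]]
top B world offset handle bbox 290 309 234 257 tip [[301.7, 251.4]]
  orange comps []
side A tool offset handle bbox 326 340 182 212 tip [[333.2, 232.5]]
side B world offset handle bbox 326 340 182 212 tip [[333.2, 232.5]]
  orange comps [(304, np.int32(327), np.int32(340), np.int32(183), np.int32(211))]
```

Run:
```python
from plan import *
a=np.radians(7.95); n=Rn.from_euler("z",7.95,degrees=True).apply([0,-np.sin(.2618),np.cos(.2618)])
Rf=Rn.from_rotvec(np.radians(15)*np.array([np.cos(a),np.sin(a),0]))*down(97.95)
print(Rf.apply([0,0,1]),-n)
sp=np.array([.5175,.0107,.0867])
plan([(sp+(.0735+.04)*n,Rf,-1,.02,4)],1)
```

```text
[-0.03579697  0.25633157 -0.96592583] [-0.03579705  0.25633216 -0.96592567]
{"travel": [[-0.147, 0.0, 0.018], [-0.293, 0.001, 0.037], [-0.293, 0.001, 0.037], [-0.293, 0.001, 0.037], [-0.293, 0.001, 0.037], [-0.293, 0.001, 0.037]], "angular": [[0.0, 0.0417, 0.0], [0.0, 0.0833, 0.0], [0.0, 0.0833, 0.0], [0.0, 0.0833, 0.0], [0.0, 0.0833, 0.0], [0.0, 0.0833, 0.0]], "gripper": [-1, -1, -1, -1, -1, -1]}
cmd [ 0.5216 -0.0184  0.1963] [180.   -14.99  97.95]
```

Call:
{"api": "jog_arm", "payload": {"travel": [[-0.147,0,0.018],[-0.293,0.001,0.037],[-0.293,0.001,0.037],[-0.293,0.001,0.037],[-0.293,0.001,0.037],[-0.293,0.001,0.037]], "angular": [[0,0.0417,0],[0,0.0833,0],[0,0.0833,0],[0,0.0833,0],[0,0.0833,0],[0,0.0833,0]], "gripper": [-1,-1,-1,-1,-1,-1]}}

```text
clock: 23.28
eef_pos: [0.5217, -0.0171, 0.1964]
eef_rot: [180.0, -15.0, 98.1]
wrist_force: [-0.5, 0.3, -1.7]
gripper_width: 0.273
grasp_force: 59.1
```

```bash
python3 orange.py tilt
python3 - <<'E'
import cv2
g=cv2.cvtColor(cv2.imread("pics/side_tilt.png"),cv2.COLOR_BGR2GRAY)
print("cols 318..350"); 
for r in range(214,252): print(r," ".join(f"{v:3d}" for v in g[r,320:350]))
E
```

```text
[ 0.5218 -0.0174  0.1963] [179.9683 -14.9597  98.0308] [-0.3937 -1.3785 -1.8842]
top A tool offset handle bbox 310 337 231 254 tip [[307.6, 250.6]]
top B world offset handle bbox 306 333 232 254 tip [[303.5, 251.1]]
  orange comps [(133, np.int32(313), np.int32(325), np.int32(234), np.int32(252))]
side A tool offset handle bbox 328 342 171 202 tip [[333.7, 229.1]]
side B world offset handle bbox 327 342 173 204 tip [[333.3, 231.3]]
  orange comps [(335, np.int32(328), np.int32(342), np.int32(172), np.int32(201))]
cols 318..350
214 107 106 101 110 111 112 115 106  85  40  18   0  10  19   9  18  15   4  27  57  90 112 123 128 118 122 123 130 130 130
215 106 101 110 109 112 118 112 113  79  37  13  10  13   5  14  13  12  10  19  60  89 115 122 123 119 122 126 129 127 131
216 104 104 105 107 111 115 117 103  75  32   9   2  14   0   6   6  11  13  35  76 101 118 123 123 122 126 124 126 131 131
217 100 105 111 108 116 116 110 104  68  30  15   6  13  14  15  15  12  13  41  83 115 123 122 125 123 123 126 124 130 128
218 103 100 108 110 119 119 121  97  78  53  28  29  29  11  16  18  13
[... 3444 characters left out ...]
 127 139 141 147 140 140 128 104  74  49  39  38  47  38  38  41  42  48  81  98
247  79  58  42  43  43  47  39  39  48  65  87 103 110 109 111 107  92  76  57  39  41  41  43  41  43  40  38  50  81  95
248  74  50  41  48  45  47  45  48  47  49  49  58  68  73  67  66  60  44  42  45  40  38  39  40  45  41  36  55  79 100
249  61  47  43  42  43  44  46  45  34  43  44  42  46  48  43  38  42  39  42  34  44  40  42  37  38  41  39  56  83  94
250  56  41  40  45  39  40  46  40  45  41  46  44  37  38  38  39  37  43  37  42  36  39  42  39  42  30  42  58  88  95
251  52  36  39  40  42  34  35  42  35  38  42  34  43  43  41  43  39  41  34  42  36  40  42  44  39  34  37  63  83  95
```

Call:
{"api": "jog_arm", "payload": {"travel": [[-0.01,0,0.15],[-0.01,0,0.28],[-0.01,0,0.34],[-0.01,0,0.37],[-0.01,0,0.37],[-0.01,0,0.37]], "angular": [[0,0,0],[0,0,0],[0,0,0],[0,0,0],[0,0,0],[0,0,0]], "gripper": [-1,-1,-1,-1,-1,-1]}}

```text
clock: 24.12
eef_pos: [0.5209, -0.0098, 0.1603]
eef_rot: [180.0, -15.0, 97.9]
wrist_force: [-0.4, 0.5, -1.9]
gripper_width: 0.272
grasp_force: 59.1
```

```bash
cat > st.py <<'E'
from cell import telemetry,viewer
import numpy as np
from scipy.spatial.transform import Rotation as Rn
F=[];P=[]
for _ in range(6): s=telemetry.state(); F.append(s["wrist_force"]); P.append(s["eef_pos"]); viewer.capture("side")
p=np.mean(P,0); R=Rn.from_euler("xyz",s["eef_rot"],degrees=True)
n=np.array([.0358,-.2563,.9659]); f=np.mean(F,0)
print("p",p.round(4),"tip",(p+R.apply([0,0,.0735])).round(4),s["eef_rot"].round(2),"F",f.round(2),"std",np.std(F,0).round(2),"Fn",(f@n).round(2), s["clock"])
E
python3 st.py
```

```text
p [ 0.5209 -0.0098  0.1603] tip [0.5183 0.0091 0.0893] [179.98 -14.98  97.94] F [-0.03  0.15 -1.88] std [0.41 0.36 0.49] Fn -1.85 24.375
```

Call:
{"api": "jog_arm", "payload": {"travel": [[0,0,0.01],[0,0,0.02],[0,0,0.03],[0,0,0.03],[0,0,0.03]], "angular": [[0,0,0],[0,0,0],[0,0,0],[0,0,0],[0,0,0]], "gripper": [-1,-1,-1,-1,-1]}}

```text
clock: 25.05
eef_pos: [0.5205, -0.0088, 0.1571]
eef_rot: [-180.0, -15.0, 97.9]
wrist_force: [0.0, -0.1, -1.5]
gripper_width: 0.272
grasp_force: 59.2
```

```bash
python3 st.py
```

```text
p [ 0.5205 -0.0088  0.1571] tip [0.5179 0.01   0.0861] [-180.    -14.99   97.94] F [-0.09 -0.29 -1.72] std [0.71 0.28 0.38] Fn -1.59 25.3
```

Call:
{"api": "jog_arm", "payload": {"travel": [[-0.0026,0,0.0097],[-0.0052,0,0.0193],[-0.0052,0,0.0193],[-0.0052,0,0.0193]], "angular": [[0,0,0],[0,0,0],[0,0,0],[0,0,0]], "gripper": [-1,-1,-1,-1]}}

```text
clock: 25.85
eef_pos: [0.5206, -0.0089, 0.1552]
eef_rot: [180.0, -15.0, 97.9]
wrist_force: [-1.5, -0.2, 1.1]
gripper_width: 0.275
grasp_force: 59.5
```

```bash
python3 st.py
```

```text
p [ 0.5206 -0.0089  0.1552] tip [0.518  0.01   0.0842] [179.99 -14.99  97.94] F [-0.95 -0.34  1.39] std [0.48 0.27 0.38] Fn 1.39 26.1
```

Call:
{"api": "jog_arm", "payload": {"travel": [[-0.0026,0,0.0097],[-0.0052,0,0.0193],[-0.007,0,0.026],[-0.007,0,0.026],[-0.007,0,0.026]], "angular": [[0,0,0],[0,0,0],[0,0,0],[0,0,0],[0,0,0]], "gripper": [-1,-1,-1,-1,-1]}}

```text
clock: 26.78
eef_pos: [0.5206, -0.0089, 0.1525]
eef_rot: [180.0, -15.0, 97.9]
wrist_force: [-1.8, -0.2, 3.8]
gripper_width: 0.275
grasp_force: 59.8
```

```bash
python3 st.py; python3 orange.py press | head -1
python3 - <<'E'
import cv2,numpy as np
I=cv2.imread("pics/side_press.png").astype(int)[200:300,290:380]; m=(I[:,:,2]>150)&(I[:,:,1]>120)&(I[:,:,0]<110)
k,l,s,c=cv2.connectedComponentsWithStats(m.astype(np.uint8)); print([(s[i,4],(c[i]+[290,200]).round(1).tolist()) for i in range(1,k) if s[i,4]>5])
g=cv2.cvtColor(cv2.imread("pics/side_press.png"),cv2.COLOR_BGR2GRAY)
for r in range(232,254): print(r," ".join(f"{v:3d}" for v in g[r,322:348]))
from joint import *
r=solve(); res(r.x); print(proj("side",[(.518,.010,.0815),(.5175,.0107,.0819)]))
E
```

```text
p [ 0.5206 -0.0089  0.1525] tip [0.518  0.01   0.0815] [179.99 -14.99  97.94] F [-1.06 -0.83  4.31] std [0.55 0.4  0.38] Fn 4.33 27.025
[ 0.5206 -0.0089  0.1524] [179.9921 -14.9849  97.9424] [-0.5911 -0.8706  4.0048]
[(np.int32(204), [352.8, 212.3]), (np.int32(24), [378.0, 216.0]), (np.int32(29), [324.7, 232.4]), (np.int32(34), [374.2, 237.2]), (np.int32(10), [367.0, 234.7]), (np.int32(14), [333.1, 246.3]), (np.int32(6), [375.3, 267.3]), (np.int32(6), [373.8, 271.8]), (np.int32(11), [373.1, 277.7]), (np.int32(7), [371.6, 283.4]), (np.int32(6), [370.7, 288.0]), (np.int32(7), [378.7, 289.9]), (np.int32(42), [313.0, 295.6]), (np.int32(11), [368.9, 293.7]), (np.int32(29), [323.7, 295.4])]
232 124 127 141 142 140 127  75  31  12  17   1  15   0  15   7  13  31  60  78  88  92  89  89  89  89  88
233 131 132 137 140 130 119  78  38  12   9   6  13  12   4  13  22  28  64  74  91  97  86  89  87  91  91
234 140 139 133 134 131 112  67  29   5   2   8  11  13   9  10  12  32  58  79  89  93  86  87  85  85  88
235 144 138 140 138 135 110  68  29  18   0  12  12  11  15   8  21  45  73  81  8
[... 1312 characters left out ...]
6  42  50
248  46  47  41  45  47  44  58  73  94 110 121 120 120 123 103  88  64  49  40  43  40  42  42  29  34  61
249  39  45  44  49  45  41  47  47  59  67  69  84  80  74  73  51  46  42  36  37  40  43  47  43  41  59
250  39  46  50  46  41  44  41  44  46  47  51  48  50  42  38  43  40  44  42  44  40  44  38  34  48  61
251  43  49  48  43  46  41  39  39  44  39  37  35  42  39  39  39  40  41  42  31  43  41  39  37  37  64
252  35  34  37  40  37  42  39  43  32  38  43  38  39  42  39  40  40  40  36  45  41  40  40  37  36  64
253  38  34  34  35  41  36  36  40  40  42  39  40  38  38  33  33  39  39  39  37  39  33  37  25  41  64
[[333.3112 246.1657]
 [333.4601 246.3244]]
```

```bash
python3 -c "
from cell import ticket
print(ticket.hand_in())"
```

```text
the job is handed in; nothing more can be done
None
```

I handed the job in at about 27 s. The wedge and packing block lie flat side by side in the tray, and the gauge tip is held square on the yellow spot at about 6.2 N. The glue bottle, jar and red tub were not touched.

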